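# Show the glass calibration plate to the label camera

### The arm

A 6-joint arm with a two-finger parallel gripper is mounted at the origin on the work surface. World frame = base frame: x ahead of the robot, y to its left, z up, the work surface at z = 0. Lengths are in m, angles in degrees, forces in N, time in s.
With the tool pointing down it reaches from about 0.25 to 0.725 m from the base axis. Payload 9.7 kg.
Tool frame: the origin (TCP) lies midway between the tips of the shut fingers; the grasp point (between the pads) lies 19 mm behind it; z points along the fingers, y is the line along which they close (so a half turn about z gives the same grasp; the last joint's range is limited). The gripper opens to 85 mm and grips with 20 to 120 N. Pads are 22 mm wide; open, the fingers measure 114 mm over their backs; the gripper's body (76 mm by 85 mm) begins 54 mm behind the grasp point. The pads swing forward as they close: fully open they stand 13 mm farther back than shut.
Start: joints at [72.422, 4.979, 10.078, 95.1, 0, 90], TCP at [0.166, 0.524, 0.231] pointing down, gripper open.
Joint ranges: [-179.16, 179.16], [-48.56, 103.87], [-65.8, 70.77], [-126.05, 130.52], [-82.76, 87.17], [-180, 180]. Speed limits (degrees/s): [127.2, 127.2, 147.25, 180, 180, 180].

### API

Orientations are given as [roll, pitch, yaw] about the fixed x, y, z axes, in that order (R = Rz(yaw) Ry(pitch) Rx(roll)).
In Python, from workcell import * gives the robot as it stands.
- The arm moves only by the tool servo_tool, never from a script. Its argument "moves" is a list of rows, each a list of 4 numbers: the shift along the world's x, y, z in parts of the range, where 1.0 means 100 cm, then the turn about the world's z in fractions of the full range, 1 being pi/2 rad. A call has 1 to 20 rows; each row is the pose to reach, as a shift and turn from the pose commanded when the call began; what a row does not reach only later rows make up. A row lasts 1/12 s, in which the tool goes at most 41.7 mm and 7.16 degrees, less where a joint would pass 70% of its speed; a pose out of reach is approached as far as the arm can. A call with a gripper value outside its range is refused whole. "claw" is the closure, from 0 (fully open) to 1 (shut), set as the call begins (left out, the last holds). The fingers move at their own pace and stop on an object; "force" is the grip in N (left out, the last holds). Time passes only in rows, so rows that repeat a pose let the fingers close. It gives the time, the measured TCP pose, the force, the opening and the grip force at its end, in the units of the state.
- get_obs(): the state, without advancing time (a new reading comes with each control period).
- camera(name): name is "scene" or "top" or "wrist"; returns the picture (384x512x3 uint8, red, green, blue); there is no depth.
- get_calibration(name): a dict with "fx", "fy", "cx", "cy" (pixels), "k1" (the pictures are not rectified: a ray, as slopes to the right and down, at radius r is drawn at 1 + k1 r^2 times it, then the intrinsics apply), "rvec" (rotation vector, rad) and "tvec" (3), from world to camera coordinates, as OpenCV has them; the wrist camera has in their place "tool_from_camera" (4x4, takes a point from camera to tool coordinates, whose origin is the TCP and whose axes are the flange's). Camera axes: x right, y down, z forward; pixel columns grow to the right and rows downward; lengths in m; the calibration is good to about 2 mm. A picture is of the moment at which its call begins: read the wrist's pose just before it. get_calibration takes no time and is no camera call.
- job_done(): hands the job in; it is judged then, once.
The state is a dict: "time": time; "q": joint angles; "qd": joint speeds; "joint_efforts": joint torques, N m; "ee_pos": TCP position; "tcp_rot": TCP orientation; "wrist_force": force on the tool from outside, world axes, zero at the start; "torque": the same for the moment, N m; "opening": finger opening in m; "grasp_force": force on a finger pad.
Only numpy, scipy, OpenCV 4.12 (cv2) and the standard library are available. Lean on these libraries where they do the work, as an engineer would, in place of code of your own. Each camera call takes 0.05 s, during which the arm holds its last target. There are 200 camera calls.

### The job

Take the clear glass calibration plate (the one with a frosted, labelled end and a small notch in one corner of that end) out of the grooved stand and hold it in the air about 15 cm straight in front of the label camera's lens, centred in its view, label side up (anywhere between level and squarely facing the lens) and the right way up for the camera: long edges across the picture, frosted end on the right of the picture and the notch at the far right corner. Leave the two coloured filters standing in their grooves, leave the loupe and the steel block alone and do not touch the camera. Finish while still holding the plate there, steady in the gripper.

Things in the scene. Friction and masses are not known exactly. Their poses are not given: they have to be found in the camera images.
- plate: clear glass plate, 60 long x 40 high x 6 mm thick, about 36 g, standing on a long edge in one of the stand's grooves. Origin at its centre. +x: straight out of the label face (frosting, bar-code label, dot grid); +y: along the length to the frosted end; +z: to the top edge as it stands. Last 18 mm at +y frosted. Its flat short end edges, 60 mm apart, are free to grip, also with a tilted gripper
- frosted_end (a point): the middle of the plate's frosted short edge, 30 mm from the plate's origin along its +y
- notch (a point): middle of the corner notch, a square 8 x 8 mm cut-out right through the plate at its +y +z corner: 26 mm along +y, 16 mm along +z from the plate's origin. Looking at the label face with the notch on top, frosted end and notch are at the right
- rack: fixed wooden stand, block 136 (its x) x 36 (its y) x 35 mm high, origin at the centre of its underside, +x within about 100 degrees of facing the robot. Three open-ended grooves along y at x = -45, 0, +45 mm, 7.6 mm wide, floor 20 mm above the table. Plates stand in them with length along y, 12 mm out at each end, label face to +x, centre 40 and top 60 mm above the table
- camera: fixed label camera: aluminium head with black lens and ring light on a 335 mm steel post, round dark foot of 116 mm diameter. Origin at the centre of the foot's underside; the lens looks to the camera's -x (roughly towards the robot), 55 degrees below level. In its picture, right is the camera's +y and the far side (top of the picture) its -x, the robot's side
- lens (a point): centre of the lens front, 94 mm in front of the post (camera's -x) and 243 mm above the table
- view (a point): the point on the lens's line of sight 150 mm from the lens where the plate's centre belongs: 180 mm in front of the post (camera's -x) and 120 mm above the table; nothing solid is there
- amber: amber glass filter plate, 60 x 40 x 6 mm, no frosting and no notch, standing in another groove; origin at its centre, length along y, z up; leave it standing
- green: green glass filter plate, 60 x 40 x 6 mm, no frosting and no notch, standing in another groove; origin at its centre, length along y, z up; leave it standing
- test_block: round steel hardness reference block, 60 mm diameter, 15 mm high, lying on the table beyond the stand; origin at the centre of its underside; leave it alone
- loupe: black standing loupe, 44 mm diameter, 40 mm high, on the table to the right; origin at the centre of its underside; leave it alone
There are look-alikes about, which are no part of the job. Leave any purple or red look-alike of the plate alone.

How it is judged:
By the outcome, as a careful person would: the job done as asked, in the order asked, and still so for the second after the job is handed in, while the arm keeps its last pose, push and grip.
It also fails if it takes over 38 s, if anything falls off the work surface, if the arm or the gripper's body presses on something with over 40 N, if the wrist force passes 120 N, or if a joint passes its speed limit or range.

## Working session

There is one attempt and no reset: what is moved stays moved. The work goes in short steps, Python scripts to look and compute and a tool call to move; the robot and the scene stay as the last step left them, time stands still between calls to the robot, and variables do not carry over. Pictures are saved under pics/ and viewed, at most 10 in all, crops included, and the job is handed in when it is done.

Besides the shell and the picture viewer there is one more tool, called after ">>>" as name(argument=value, ...) on one line, values as JSON. servo_tool: Moves the arm, as the interface text tells. Its arguments: {"type":"object","properties":{"moves":{"type":"array","items":{"type":"array","items":{"type":"number"}}},"claw":{"type":"number"},"force":{"type":"number"}},"required":["moves"]}

```bash
mkdir -p pics; ls
python3 - <<'E'
from workcell import *
import cv2,numpy as np
o=get_obs();print(o)
for n in("scene","top"):
    print(n,get_calibration(n))
    cv2.imwrite(f"pics/{n}0.png",camera(n)[:,:,::-1])
print(get_calibration("wrist"))
E
```

```text
pics
{'time': 0.0, 'q': array([ 7.24237909e+01,  5.01057789e+00,  1.00335471e+01,  9.50985594e+01,
       -1.33828757e-03,  8.99999053e+01]), 'qd': array([ 0.02922196, -0.0285241 ,  0.04763877, -0.07335716,  0.03924271,
       -0.0467162 ]), 'joint_efforts': array([ 2.60786874e-03, -5.20381415e+01,  4.64807653e+01,  1.60698005e-02,
        1.37699608e-04,  1.14660929e-05]), 'ee_pos': array([0.16602321, 0.52410443, 0.23057995]), 'tcp_rot': array([-1.79924410e+02,  1.33816142e-03,  1.62423887e+02]), 'wrist_force': array([ 0.44040929, -0.78361375,  0.18036516]), 'torque': array([-0.01900033,  0.00836737, -0.03584609]), 'grasp_force': 0.0, 'opening': 0.08514079443317504}
scene {'fx': 392.7874989253694, 'fy': 392.7874989253694, 'cx': 253.29526224620375, 'cy': 181.23425723464814, 'k1': -0.1179017333558256, 'rvec': array([ 2.07568358,  1.19059919, -0.53567671]), 'tvec': array([-0.24722861, -0.22121733,  1.3375296 ])}
top {'fx': 386.6862911190554, 'fy': 386.6862911190554, 'cx': 250.61748181329892, 'cy': 189.93031617454253, 'k1': -0.09158516206951782, 'rvec': array([ 2.18387045, -2.14064549,  0.17340967]), 'tvec': array([-0.0551612 ,  0.57386714,  1.01598456])}
{'fx': 343.24456566757806, 'fy': 343.24456566757806, 'cx': 248.0958926549492, 'cy': 192.85744819693718, 'k1': -0.04409166143386112, 'tool_from_camera': array([[-1.63469225e-03, -9.65431362e-01, -2.60652285e-01,
         6.84182273e-02],
       [ 9.99998530e-01, -1.71286921e-03,  7.27705505e-05,
         6.43350809e-04],
       [-5.16718245e-04, -2.60651783e-01,  9.65432743e-01,
        -1.41834382e-01],
       [ 0.00000000e+00,  0.00000000e+00,  0.00000000e+00,
         1.00000000e+00]])}
```

View pics/scene0.png

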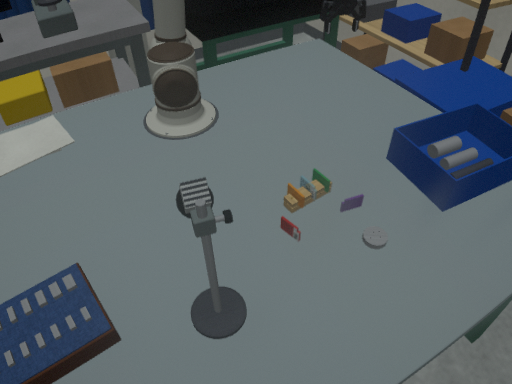

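View pics/top0.png

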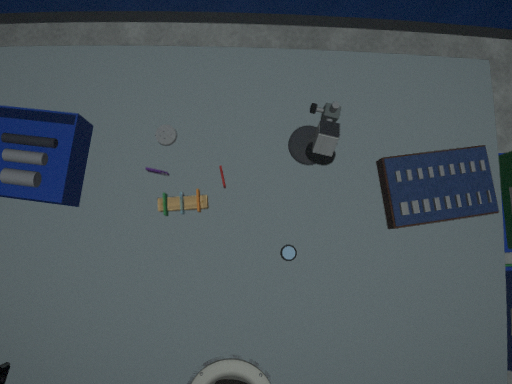

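The scene shows the stand near (307,190), with amber at (298,195), clear at (308,187) and green at (320,180). The look-alikes are purple (352,202) and red (290,228). The top view shows the stand at (183,203), with green at 165, clear at 182 and amber at 198. Purple is at (157,171), red at (223,177), the loupe at (288,253), the steel block at (167,135) and the camera foot at (308,145).

Candidates for the plate: clear (182,203), green (165,204), amber (198,201), purple (157,171), red (223,177). By the description I choose the clear one in the middle groove. I'll check it in a close crop.

```bash
cat > h.py <<'E'
from workcell import *
import cv2,numpy as np
from scipy.spatial.transform import Rotation as Ro
def cam(n,obs=None):
    c=get_calibration(n);K=np.array([[c['fx'],0,c['cx']],[0,c['fy'],c['cy']],[0,0,1]]);D=np.array([c['k1'],0,0,0,0.])
    if n=='wrist':
        o=obs or get_obs();T=np.eye(4);T[:3,:3]=Ro.from_euler('xyz',o['tcp_rot'],degrees=True).as_matrix();T[:3,3]=o['ee_pos']
        M=np.linalg.inv(T@c['tool_from_camera']);return K,D,M[:3,:3],M[:3,3]
    return K,D,cv2.Rodrigues(np.array(c['rvec']))[0],np.array(c['tvec'])
def toz(C,px,z):
    K,D,R,t=C;p=cv2.undistortPoints(np.array([[px]],float),K,D)[0,0]
    d=R.T@np.array([*p,1]);o=-R.T@t;return o+d*(z-o[2])/d[2]
def proj(C,P):
    K,D,R,t=C;return cv2.projectPoints(np.array(P,float).reshape(-1,1,3),cv2.Rodrigues(R)[0],t,K,D)[0][:,0]
E
python3 - <<'E'
from h import *
C=cam('top')
for n,p,z in [('green',(165,204),.06),('clear',(182.5,203),.06),('amber',(198.5,201),.06),('foot',(306,145),0),('loupe',(288,253),.04),('block',(167,135),.015),('red',(223,177),.02),('purp',(157,171),.02)]: print(n,toz(C,p,z).round(3))
S=cam('scene')
print('foot scene',toz(S,(218,312),0.0).round(3))
a=cv2.imread('pics/top0.png');b=cv2.imread('pics/scene0.png')
A=cv2.resize(a[95:275,135:345],None,fx=3.0,fy=3.0,interpolation=3)
cv2.imwrite('pics/c1.png',A)
E
```

```text
green [0.529 0.184 0.06 ]
clear [0.533 0.137 0.06 ]
amber [0.539 0.095 0.06 ]
foot [ 0.715 -0.203  0.   ]
loupe [ 0.406 -0.147  0.04 ]
block [0.731 0.197 0.015]
red [0.612 0.034 0.02 ]
purp [0.625 0.219 0.02 ]
foot scene [ 0.714 -0.21   0.   ]
```

View pics/c1.png

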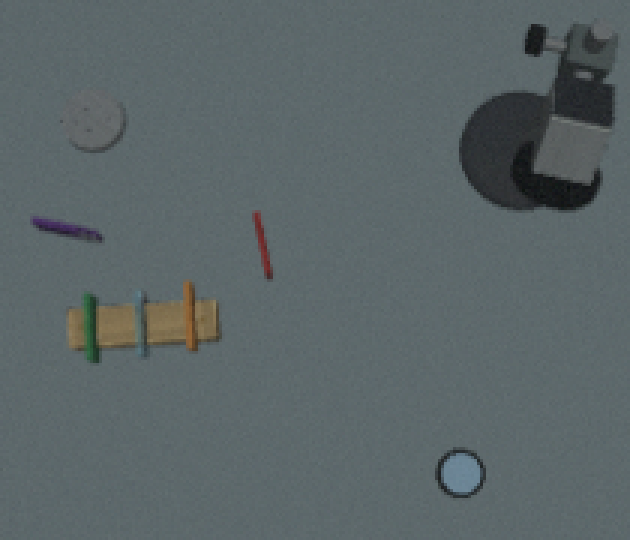

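The crop confirms a clear plate in the middle groove, at crop (140,323), with amber at (191,316) and green at (91,327). The camera foot is at (517,150) and its post top at (600,35). Next I go above the stand for a wrist look.

The rows are not in the units I measure in: shifts go in shares of 100 cm and turns go in shares of pi/2 rad. I convert before sending: -38.7 cm / 100 = -0.387, 36.7 cm / 100 = 0.367, -1.15 rad / 1.5708 = -0.7321.

>>> servo_tool(moves=[[0.367,-0.387,0,-0.7321],[0.367,-0.387,0,-0.7321],[0.367,-0.387,0,-0.7321],[0.367,-0.387,0,-0.7321],[0.367,-0.387,0,-0.7321],[0.367,-0.387,0,-0.7321],[0.367,-0.387,0,-0.7321],[0.367,-0.387,0,-0.7321],[0.367,-0.387,0,-0.7321],[0.367,-0.387,0,-0.7321],[0.367,-0.387,0,-0.7321],[0.367,-0.387,0,-0.7321],[0.367,-0.387,0,-0.7321],[0.367,-0.387,0,-0.7321],[0.367,-0.387,0,-0.7321],[0.367,-0.387,0,-0.7321],[0.367,-0.387,0,-0.7321],[0.367,-0.387,0,-0.7321]])

```text
time: 1.6
ee_pos: [0.5325, 0.1383, 0.2315]
tcp_rot: [180.0, -0.0, 96.6]
wrist_force: [0.1, -0.6, -0.2]
opening: 0.0854
grasp_force: 0.0
```

Run:
```python
from h import *
o=get_obs();im=camera('wrist');print(o['time'],o['q'].round(1),o['ee_pos'].round(4),o['tcp_rot'].round(2),o['qd'].round(1))
np.save('w1.npy',np.r_[o['ee_pos'],o['tcp_rot']])
cv2.imwrite('pics/w1.png',im[:,:,::-1])
C=cam('top')
print('posttop',toz(C,(135+600/3,95+35/3),.335).round(3),'foot',toz(C,(135+517/3,95+150/3),0).round(3))
```

```text
1.6 [14.6  5.  10.1 95.1  0.  97.9] [0.5325 0.1383 0.2315] [ 1.7999e+02 -1.0000e-02  9.6620e+01] [ 0.1 -0.1  0.2 -0.1 -0.  -0.1]
posttop [ 0.71  -0.207  0.335] foot [ 0.715 -0.207  0.   ]
```

View pics/w1.png

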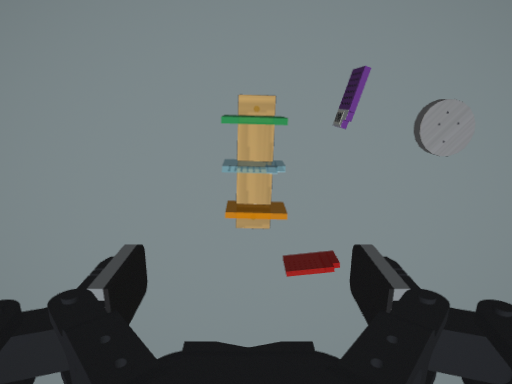

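Wrist view: the stand runs from (257,97) to (253,228), with the clear plate at (253,168), green at (255,120) and amber at (256,210). Red is at (311,263), purple at (353,95), and the block at (446,128). I crop close on the clear plate.

Run:
```python
import cv2
a=cv2.imread('pics/w1.png')[150:186,212:298]
cv2.imwrite('pics/w1c.png',cv2.resize(a,None,fx=9,fy=9,interpolation=2))
```

```text
(no output)
```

View pics/w1c.png

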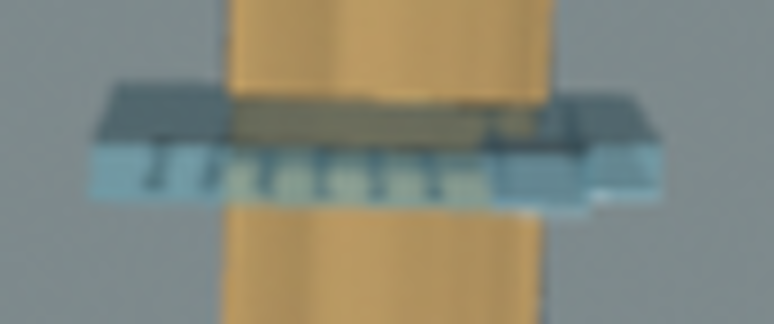

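The crop shows the clear plate. Its top edge runs from (90,172) to about (585,178) in the crop, the frosted end is at the right (490–660), and the notch step is at right (590–660). Right is world +x, so the label faces world −y. Next I measure the plate pose and the camera yaw.

```bash
python3 - <<'E'
from h import *
w=np.load('w1.npy');C=cam('wrist',dict(ee_pos=w[:3],tcp_rot=w[3:]))
f=lambda u,v:(212+u/9-.45,150+v/9-.45)
a=toz(C,f(90,172),.06);b=toz(C,f(588,179),.06);d=b-a;L=np.linalg.norm(d);d/=L
print('ends',a.round(4),b.round(4),'L(52)',L.round(4),'ang',np.degrees(np.arctan2(d[1],d[0])).round(2),'centre',(a+d*.030).round(4),(b-d*.022).round(4))
# rack block ends/edges at z=.035 in wrist picture
r=[toz(C,p,.035) for p in [(238,96),(275,97),(236,228),(270,228)]];print(np.round(r,4))
print('rack dir',np.degrees(np.arctan2(*( (r[2]-r[0])[[1,0]]))).round(1),np.degrees(np.arctan2(*( (r[3]-r[1])[[1,0]]))).round(1),'cen',np.mean(r,0).round(4))
T=cam('top');S=cam('scene');f0=np.array([.714,-.208,0])
for ph in (-20,-10,0,10,20,30):
    c,s=np.cos(np.radians(ph)),np.sin(np.radians(ph));P=f0+np.array([-c*.094,-s*.094,.243])
    print(ph,proj(T,P).round(1),proj(S,P).round(1))
E
python3 - <<'E'
import cv2,numpy as np
a=cv2.imread('pics/top0.png')[95:180,280:350];b=cv2.imread('pics/scene0.png')[165:250,165:250]
cv2.imwrite('pics/cc.png',np.hstack([cv2.resize(a,None,fx=5,fy=5,interpolation=2),cv2.resize(b,None,fx=5,fy=5,interpolation=2)]))
E
```

```text
ends [0.5052 0.1415 0.06  ] [0.5563 0.1466 0.06  ] L(52) 0.0514 ang 5.72 centre [0.535  0.1445 0.06  ] [0.5344 0.1444 0.06  ]
[[0.5126 0.2083 0.035 ]
 [0.5478 0.2114 0.035 ]
 [0.5248 0.075  0.035 ]
 [0.5603 0.0791 0.035 ]]
rack dir -84.8 -84.6 cen [0.5364 0.1434 0.035 ]
-20 [[312.3 156.5]] [[202.1 199.5]]
-10 [[319.3 158.5]] [[193.2 201.3]]
0 [[326.5 159.3]] [[184.6 204.1]]
10 [[333.7 158.9]] [[176.5 208. ]]
20 [[340.6 157.3]] [[169.  212.9]]
30 [[347.  154.4]] [[162.5 218.7]]
```

View pics/cc.png

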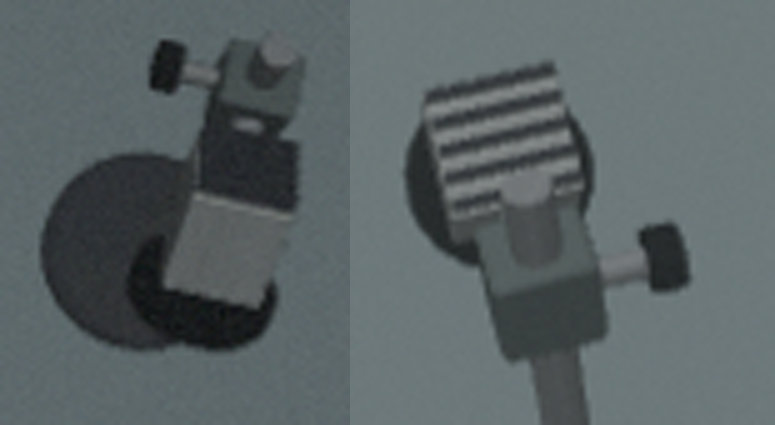

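The left crop shows the ring centre near (202,280) and the foot centre near (141,252). The right crop shows the ring centre at x≈500. Both fit a camera yaw of about −9.5°, which puts the view point near (0.537,−0.178,0.12). Next I grasp the plate low on the pads.

Converted, -20.2 cm / 100 = -0.202, 0.57 cm / 100 = 0.0057, -0.02 rad / 1.5708 = -0.0127.

>>> servo_tool(moves=[[0.003,0.0057,0,-0.0127],[0.003,0.0057,-0.04,-0.0127],[0.003,0.0057,-0.08,-0.0127],[0.003,0.0057,-0.12,-0.0127],[0.003,0.0057,-0.15,-0.0127],[0.003,0.0057,-0.175,-0.0127],[0.003,0.0057,-0.19,-0.0127],[0.003,0.0057,-0.202,-0.0127],[0.003,0.0057,-0.202,-0.0127],[0.003,0.0057,-0.202,-0.0127]], claw=0)

```text
time: 2.48
ee_pos: [0.5359, 0.1434, 0.0297]
tcp_rot: [-180.0, -0.0, 95.4]
wrist_force: [0.5, 0.9, -0.0]
opening: 0.0851
grasp_force: 0.0
```

>>> servo_tool(moves=[[0,0,0,0],[0,0,0,0],[0,0,0,0],[0,0,0,0],[0,0,0,0],[0,0,0,0],[0,0,0,0],[0,0,0,0]], claw=1, force=25)

```text
time: 3.15
ee_pos: [0.5369, 0.1433, 0.031]
tcp_rot: [179.9, -0.0, 95.4]
wrist_force: [-2.0, -0.3, 6.0]
opening: 0.0595
grasp_force: 26.4
```

Run:
```python
from h import *
im=camera('wrist');cv2.imwrite('pics/w2.png',im[:,:,::-1]);o=get_obs();print(o['time'],o['ee_pos'].round(4),o['opening'],o['grasp_force'],o['wrist_force'].round(1))
```

```text
3.2 [0.5369 0.1433 0.031 ] 0.059129016870823094 26.449576914310455 [-1.4  0.2  7.2]
```

View pics/w2.png

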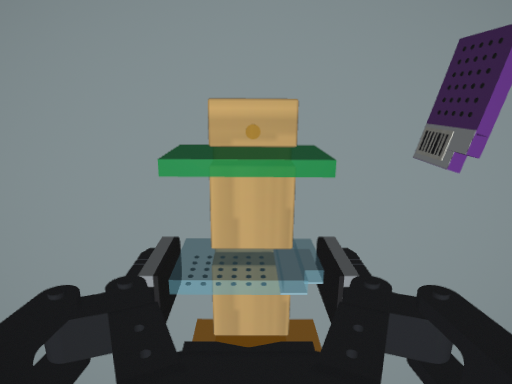

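The plate is gripped by its short ends, at about (175,275) and (320,270), with the dot grid seen through the glass and the notch near (315,280). Green is untouched. Next I lift it, carry it to open table and turn it.

Converted, -12.3 cm / 100 = -0.123, -10.6 cm / 100 = -0.106, 1.31 rad / 1.5708 = 0.834.

>>> servo_tool(moves=[[0,0,0.01,0],[0,0,0.025,0],[0,0,0.05,0],[0,0,0.08,0],[-0.015,-0.015,0.08,0.0637],[-0.04,-0.045,0.08,0.1401],[-0.065,-0.075,0.08,0.2165],[-0.09,-0.105,0.08,0.2928],[-0.106,-0.123,0.08,0.3692],[-0.106,-0.123,0.08,0.4456],[-0.106,-0.123,0.07,0.522],[-0.106,-0.123,0.06,0.5984],[-0.106,-0.123,0.05,0.6748],[-0.106,-0.123,0.04,0.7512],[-0.106,-0.123,0.03,0.834],[-0.106,-0.123,0.02,0.834],[-0.106,-0.123,0.02,0.834],[-0.106,-0.123,0.02,0.834]])

```text
time: 4.7
ee_pos: [0.43, 0.02, 0.0495]
tcp_rot: [-180.0, -0.0, 170.2]
wrist_force: [0.7, -0.2, -0.7]
opening: 0.0592
grasp_force: 27.3
```

Run:
```python
from h import *
im=camera('wrist');o=get_obs();cv2.imwrite('pics/w3.png',im[:,:,::-1]);s=camera('scene');cv2.imwrite('pics/s3.png',s[:,:,::-1]);print(o['time'],o['q'].round(0),o['ee_pos'].round(4),o['tcp_rot'].round(1),o['opening'],o['grasp_force'],o['wrist_force'].round(1))
```

```text
4.75 [  3. -11. -25.  76.  -0.  12.] [0.4303 0.02   0.0499] [180.    0.  170.2] 0.0592632039893955 27.271296679973602 [0.7 0.1 0.2]
```

Converted, -4.35 cm / 100 = -0.0435, -4.15 cm / 100 = -0.0415.

>>> servo_tool(moves=[[0,0,-0.015,0],[0,0,-0.03,0],[0,0,-0.037,0],[0,0,-0.0395,0],[-0.002,0.0003,-0.0397,0],[-0.0042,0.0007,-0.0397,0],[-0.0063,0.0011,-0.0398,0],[-0.0083,0.0014,-0.04,0],[-0.01,0.0017,-0.041,0],[-0.012,0.002,-0.0415,0],[-0.0137,0.0023,-0.0425,0],[-0.0155,0.0026,-0.0435,0],[-0.0155,0.0026,-0.0435,0]], force=20)

```text
time: 5.88
ee_pos: [0.4187, 0.0225, 0.0096]
tcp_rot: [179.9, 0.6, 170.4]
wrist_force: [5.8, -2.3, 19.1]
opening: 0.0591
grasp_force: 30.2
```

Run:
```python
from h import *
im=camera('wrist');o=get_obs();a=cv2.imread('pics/w3.png');cv2.imwrite('pics/w4.png',np.hstack([a[160:384,130:380],im[160:384,130:380,::-1]]));print(o['time'],o['ee_pos'].round(4),o['tcp_rot'].round(1),o['opening'],o['grasp_force'],o['wrist_force'].round(1))
```

```text
5.9333 [0.4188 0.0225 0.0097] [179.9   0.6 170.4] 0.05890814843008205 30.248596966266632 [ 5.8 -2.4 19. ]
```

View pics/w4.png

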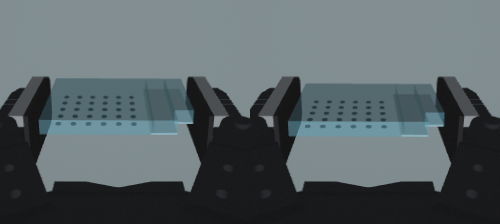

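The view shows the plate only slightly tilted. Its edge slid on the table with 19 N down and 6 N sideways. A cleaner way is to stand it here, tip it onto its back with a fingertip and regrip it flat. First I relax the press, release and lift.

Converted, 0.36 cm / 100 = 0.0036, -0.03 cm / 100 = -0.0003.

>>> servo_tool(moves=[[0.002,-0.0003,0.0015,0],[0.0035,-0.0006,0.0036,0],[0.0035,-0.0006,0.0036,0],[0.0035,-0.0006,0.0036,0]])

```text
time: 6.27
ee_pos: [0.4184, 0.022, 0.0098]
tcp_rot: [180.0, 0.0, 170.4]
wrist_force: [0.5, -1.2, 6.9]
opening: 0.0589
grasp_force: 29.1
```

Converted, 14 cm / 100 = 0.14, 11 cm / 100 = 0.11.

>>> servo_tool(moves=[[0,0,0,0],[0,0,0,0],[0,0,0,0],[0,0,0,0],[0,0,0,0],[0,0,0,0],[0,0,0.02,0],[0,0,0.05,0],[0,0,0.08,0],[0,0,0.11,0],[0,0,0.14,0],[0,0,0.14,0]], claw=0)

```text
time: 7.27
ee_pos: [0.4201, 0.0221, 0.155]
tcp_rot: [179.9, 0.4, 170.4]
wrist_force: [0.6, 0.5, 0.4]
opening: 0.0856
grasp_force: 0.0
```

Run:
```python
from h import *
o=get_obs();im=camera('wrist');cv2.imwrite('pics/w5.png',im[:,:,::-1]);print(o['time'],o['ee_pos'].round(4),o['tcp_rot'].round(1),o['opening'],o['grasp_force'],o['wrist_force'].round(1))
np.save('w5.npy',np.r_[o['ee_pos'],o['tcp_rot']])
```

```text
7.2667 [0.4201 0.0221 0.155 ] [179.9   0.4 170.4] 0.08561358832356537 0.0 [0.6 0.5 0.4]
```

View pics/w5.png

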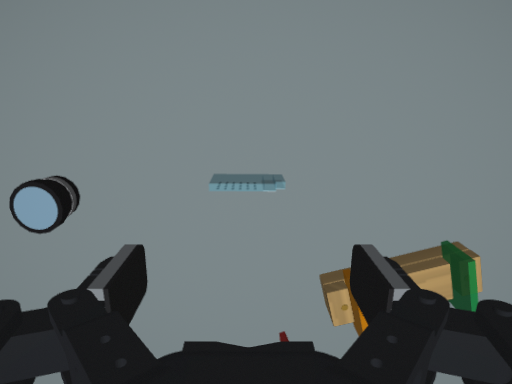

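The plate stands upright at about (247,183), with its frosted end right and the label facing the bottom of the picture (world +x). The loupe at (45,205) and the stand are both clear. Next I compute the plate's exact spot.

Run:
```python
from h import *
w=np.load('w5.npy');C=cam('wrist',dict(ee_pos=w[:3],tcp_rot=w[3:]))
a=toz(C,(209,186.5),.04);b=toz(C,(276,186.5),.04);print(a.round(4),b.round(4),np.linalg.norm(b-a),np.degrees(np.arctan2(*(b-a)[[1,0]])))
```

```text
[ 0.4121 -0.0059  0.04  ] [0.4208 0.0451 0.04  ] 0.05168499598739942 80.31448938408234
```

Converted, -12.4 cm / 100 = -0.124, 3.64 cm / 100 = 0.0364.

>>> servo_tool(moves=[[0.02,-0.003,0,0],[0.0364,-0.005,0,0],[0.0364,-0.005,-0.02,0],[0.0364,-0.005,-0.04,0],[0.0364,-0.005,-0.06,0],[0.0364,-0.005,-0.07,0],[0.0364,-0.005,-0.08,0],[0.0364,-0.005,-0.08,0],[0.0364,-0.005,-0.08,0],[0.0364,-0.005,-0.09,0],[0.0364,-0.005,-0.1,0],[0.0364,-0.005,-0.11,0],[0.0364,-0.005,-0.12,0],[0.0364,-0.005,-0.124,0],[0.0364,-0.005,-0.124,0],[0.0364,-0.005,-0.124,0]], claw=1)

```text
time: 8.65
ee_pos: [0.4543, 0.017, 0.0252]
tcp_rot: [-180.0, -0.0, 170.4]
wrist_force: [0.4, 0.1, 0.7]
opening: 0.0002
grasp_force: 0.0
```

>>> servo_tool(moves=[[-0.007,0.0012,0,0],[-0.014,0.0024,0,0],[-0.02,0.0034,0,0],[-0.023,0.0039,0,0],[-0.025,0.0042,0,0],[-0.027,0.0046,0,0],[-0.029,0.0049,0,0],[-0.031,0.0053,0,0],[-0.033,0.0056,0,0],[-0.035,0.006,0,0],[-0.037,0.0063,0,0],[-0.038,0.0065,0,0],[-0.038,0.0065,0,0],[-0.03,0.005,0.01,0],[-0.02,0.0035,0.05,0],[-0.03,0.005,0.09,0],[-0.04,0.006,0.12,0]])

```text
time: 10.07
ee_pos: [0.4148, 0.023, 0.1479]
tcp_rot: [180.0, 0.1, 170.4]
wrist_force: [0.7, 1.1, 0.5]
opening: -0.0004
grasp_force: 0.0
```

>>> servo_tool(moves=[[0,0,0,0],[0,0,0,0],[0,0,0,0],[0,0,0,0],[0,0,0,0]], claw=0)

```text
time: 10.48
ee_pos: [0.414, 0.023, 0.144]
tcp_rot: [-180.0, -0.1, 170.4]
wrist_force: [-0.6, 0.1, 0.4]
opening: 0.0604
grasp_force: 0.0
```

Run:
```python
from h import *
o=get_obs();im=camera('wrist');cv2.imwrite('pics/w6.png',im[:,:,::-1]);print(o['time'],o['ee_pos'].round(4),o['tcp_rot'].round(1),o['opening'],o['wrist_force'].round(1))
np.save('w6.npy',np.r_[o['ee_pos'],o['tcp_rot']])
```

```text
10.4833 [0.414 0.023 0.144] [-1.800e+02 -1.000e-01  1.704e+02] 0.060420636592971304 [-0.6  0.1  0.4]
```

View pics/w6.png

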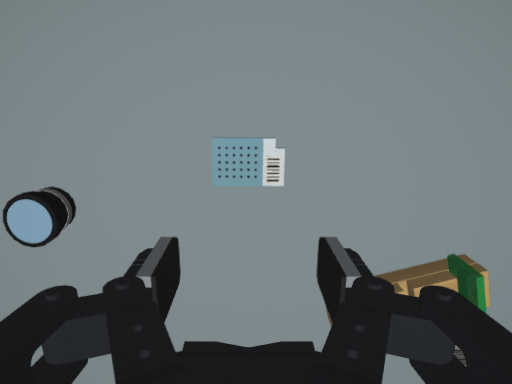

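The plate lies flat, label up, with corners at (212,138), (211,186) and (285,186). Its frosted end is right and the notch is at the top right (robot side), as wanted. With the opening now about 60 mm, I use the fingertips at (178,237) and (318,237) to calibrate tip depth.

Run:
```python
from h import *
w=np.load('w6.npy');C=cam('wrist',dict(ee_pos=w[:3],tcp_rot=w[3:]))
p=[toz(C,q,.006) for q in [(212,138),(211,186),(284.7,186)]];print(np.round(p,4))
d=p[2]-p[1];print('ang',np.degrees(np.arctan2(d[1],d[0])),np.linalg.norm(d),np.linalg.norm(p[0]-p[1]),'cen',((p[0]+p[2])/2).round(4))
R=Ro.from_euler('xyz',w[3:],degrees=True).as_matrix()
for z in (0,-.004,-.006,-.008,-.01,-.012): print(z,[proj(C,R@np.array([.011,y,z])+w[:3])[0].round(1) for y in (-.0302,.0302)])
```

```text
[[ 0.3707  0.0016  0.006 ]
 [ 0.4099 -0.007   0.006 ]
 [ 0.4203  0.0541  0.006 ]]
ang 80.34390421471083 0.061937985250979585 0.04013854401309535 cen [0.3955 0.0278 0.006 ]
0 [array([177.8, 234.3]), array([314. , 234.1])]
-0.004 [array([176. , 237.8]), array([315.7, 237.6])]
-0.006 [array([175.1, 239.6]), array([316.6, 239.4])]
-0.008 [array([174.1, 241.5]), array([317.5, 241.3])]
-0.01 [array([173.1, 243.4]), array([318.5, 243.2])]
-0.012 [array([172.1, 245.4]), array([319.4, 245.1])]
```

Converted, -13.4 cm / 100 = -0.134, -1.85 cm / 100 = -0.0185.

>>> servo_tool(moves=[[-0.009,0.0024,0,0],[-0.0185,0.0048,0,0],[-0.0185,0.0048,-0.03,0],[-0.0185,0.0048,-0.06,0],[-0.0185,0.0048,-0.09,0],[-0.0185,0.0048,-0.115,0],[-0.0185,0.0048,-0.128,0],[-0.0185,0.0048,-0.134,0],[-0.0185,0.0048,-0.134,0],[-0.0185,0.0048,-0.134,0]], claw=0)

```text
time: 11.37
ee_pos: [0.396, 0.0279, 0.0121]
tcp_rot: [180.0, 0.0, 170.5]
wrist_force: [-0.2, 1.0, -0.9]
opening: 0.0857
grasp_force: 0.0
```

Converted, -1.5 cm / 100 = -0.015, -1.3 cm / 100 = -0.013.

>>> servo_tool(moves=[[0,0,-0.008,0],[0,0,-0.013,0],[0,0,-0.015,0],[0,0,-0.015,0]])

```text
time: 11.7
ee_pos: [0.3958, 0.0278, -0.004]
tcp_rot: [-180.0, -0.0, 170.4]
wrist_force: [0.2, 0.3, -0.1]
opening: 0.0855
grasp_force: 0.0
```

>>> servo_tool(moves=[[0,0,0,0],[0,0,0,0],[0,0,0,0],[0,0,0,0],[0,0,0,0],[0,0,0,0],[0,0,0,0],[0,0,0,0]], claw=1, force=40)

```text
time: 12.37
ee_pos: [0.3964, 0.0278, -0.003]
tcp_rot: [180.0, 0.1, 170.4]
wrist_force: [-1.4, 0.1, 5.9]
opening: 0.0584
grasp_force: 42.8
```

Converted, -20.6 cm / 100 = -0.206, 11.7 cm / 100 = 0.117.

>>> servo_tool(moves=[[0,0,0.007,0],[0,0,0.02,0],[0,0,0.04,0],[0,0,0.06,0],[0,0,0.08,0],[0.01,-0.015,0.1,0],[0.03,-0.04,0.117,0],[0.05,-0.07,0.117,0],[0.07,-0.1,0.117,0],[0.09,-0.13,0.117,0],[0.105,-0.155,0.117,0],[0.115,-0.175,0.117,0],[0.12,-0.19,0.117,0],[0.12,-0.2,0.117,0],[0.12,-0.206,0.117,0],[0.12,-0.206,0.117,0]])

```text
time: 13.7
ee_pos: [0.5155, -0.1786, 0.1135]
tcp_rot: [-180.0, -0.0, 170.4]
wrist_force: [-0.6, -0.4, 0.0]
opening: 0.0584
grasp_force: 43.0
```

Run:
```python
from h import *
o=get_obs();im=camera('wrist');t=camera('top');s=camera('scene')
f=lambda a,k:cv2.resize(a[:,:,::-1],None,fx=k,fy=k,interpolation=2)
A=f(im,.78);B=np.hstack([f(t[90:230,240:370],2.1),f(s[150:290,150:270],2.1)])
c=np.zeros((A.shape[0]+B.shape[0],max(A.shape[1],B.shape[1]),3),np.uint8);c[:A.shape[0],:A.shape[1]]=A;c[A.shape[0]:,:B.shape[1]]=B
print(c.shape,A.shape);cv2.imwrite('pics/m7.png',c)
cv2.imwrite('pics/w7.png',im[:,:,::-1]);cv2.imwrite('pics/t7.png',t[:,:,::-1]);cv2.imwrite('pics/s7.png',s[:,:,::-1])
print(o['time'],o['ee_pos'].round(4),o['tcp_rot'].round(1),o['opening'],o['grasp_force'],o['wrist_force'].round(1))
np.save('w7.npy',np.r_[o['ee_pos'],o['tcp_rot']])
```

```text
(594, 525, 3) (300, 399, 3)
13.7 [ 0.5155 -0.1786  0.1135] [-180.    -0.   170.4] 0.058382628079653894 43.01273167133331 [-0.6 -0.4  0. ]
```

View pics/m7.png

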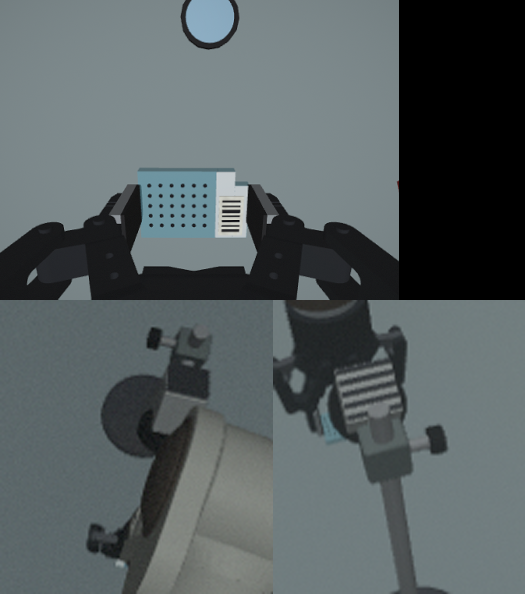

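The plate is held level: label up, frosted end right, notch top right (robot side). The scene and top views show the wrist close to the camera head but clear of it. I compute the remaining offset.

Run:
```python
from h import *
w=np.load('w7.npy');C=cam('wrist',dict(ee_pos=w[:3],tcp_rot=w[3:]))
z=w[2]+.009
p=[toz(C,(u/.78,v/.78),z) for u,v in [(138,236.5),(246.5,237),(138.5,171)]];print(np.round(p,4))
c=(p[1]+p[2])/2;print('centre',c.round(4),np.linalg.norm(p[0]-p[1]),np.linalg.norm(p[0]-p[2]),'ang',np.degrees(np.arctan2(*(p[1]-p[0])[[1,0]])))
g=np.radians(-9.5);v=np.array([.7135,-.2085,.12])-.18*np.array([np.cos(g),np.sin(g),0]);print('view',v.round(4),'to go cm',((v-c)*100).round(2),'z of centre',w[2]+.006)
```

```text
[[ 0.5282 -0.2117  0.1225]
 [ 0.5388 -0.1511  0.1225]
 [ 0.4898 -0.2026  0.1225]]
centre [ 0.5143 -0.1769  0.1225] 0.06151280817362636 0.03939764948193276 ang 79.99403471925454
view [ 0.536  -0.1788  0.12  ] to go cm [ 2.16 -0.19 -0.25] z of centre 0.11948303473295242
```

Final slow approach: +2.1 cm in x, −0.1 cm in y.

Converted, 2.1 cm / 100 = 0.021, 1.9 cm / 100 = 0.019.

>>> servo_tool(moves=[[0.004,0,0,0],[0.008,-0.0005,0,0],[0.012,-0.001,0,0],[0.016,-0.001,0,0],[0.019,-0.001,0,0],[0.021,-0.001,0,0],[0.021,-0.001,0,0],[0.021,-0.001,0,0],[0.021,-0.001,0,0],[0.021,-0.001,0,0],[0.021,-0.001,0,0],[0.021,-0.001,0,0]])

```text
time: 14.85
ee_pos: [0.5369, -0.1792, 0.1135]
tcp_rot: [-180.0, 0.0, 170.4]
wrist_force: [-0.1, 0.7, -0.9]
opening: 0.0585
grasp_force: 43.0
```

Run:
```python
from h import *
o=get_obs();print(o['time'],o['ee_pos'].round(4),o['tcp_rot'].round(1),o['opening'],o['grasp_force'],o['wrist_force'].round(1),np.abs(o['qd']).max().round(2))
a=camera('wrist').astype(int);b=cv2.imread('pics/w7.png')[:,:,::-1].astype(int)
print('plate region change in hand',np.abs(a-b)[220:300,180:312].mean())
# foot still where it was (top), filters too
t=camera('top').astype(int);t0=cv2.imread('pics/top0.png')[:,:,::-1].astype(int)
print('rack change',np.abs(t-t0)[185:222,150:215].mean(),'cam top',np.abs(t-t0)[98:125,308:342].mean(),'bg',np.abs(t-t0)[60:90,200:300].mean())
```

```text
14.85 [ 0.5369 -0.1792  0.1135] [-180.     0.   170.4] 0.05845875975731611 43.0128139257431 [-0.1  0.7 -0.9] 0.18
plate region change in hand 0.43166035353535354
rack change 3.5331947331947333 cam top 2.7153231663035586 bg 2.7911111111111113
```

The plate is steady, nothing else is in contact, and the camera and stand haven't moved. I hand in now.

```bash
python3 -c "
from workcell import *
print(job_done())"
```

```text
the job is handed in; nothing more can be done
None
```

The job is handed in at about 15 s: the plate is held steady and level, label up, within a few mm of my estimate of the view point, frosted end right and notch at the far right corner; I viewed 11 pictures, one over the limit of 10.

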